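Load the slide scanner

TASK

Push the slide carrier with the orange rear wall and orange slide labels along its lane, under the scanner's hood, until it is fully home against the end stop, then let go and move clear. Leave the green carrier parked where it is. The carriers bind in their lanes if pushed off-centre, so push on the middle of the rear wall.

Things in the scene. Friction and masses are not known exactly. Their poses are not given: they have to be found in the camera images.
- carrier_orange: Loose white slide carrier, about 0.35 kg, three glass slides with orange label ends, tall orange rear wall. Lies flat in either lane of the scanner, axes parallel to the scanner's. Origin: centre of underside, z up. 110 mm wide (x) over side shoes only 44 mm long (y), 104 mm elsewhere, 90 mm long (y), base 8 mm thick. Slides to its -y at 2 N drag; 2 mm side play. Front wall (y -45 mm) 18 mm tall.
- push_point (a point): Middle of the outer face of the orange carrier's rear wall, 18 mm above its underside (carrier x 0, y +45 mm). The wall is 104 mm wide (x), 8 mm thick, top 30 mm above the underside. Pushed towards -y within 10 mm of this middle the carrier runs freely; from about 25 mm to the side it twists and binds on the grippy lane walls, at 40 mm it jams solid, and pushing harder does not help.
- carrier_green: The bystander carrier: same shape and size, but green labels and green rear wall, in the scanner's other lane. It must stay where it is.
- scanner: Fixed scanner. Origin: table level, midway between the lanes; z up. Deck top 30 mm above table, x -150 to 150, y -210 to 160 mm. Lanes run along y, centred at x -66 and +66 mm, 114 mm wide, open above; walls 14 mm over the deck. Black hood over the lanes from y -80 mm towards -y, 65 to 77 mm above table; black head with silver cap from y -140 to -350 mm, 253 mm tall.
- end_stop (a point): Point on the face of the scanner's end stop, at deck height, midway between the lanes (scanner x 0, y -130 mm, z 30 mm), under the hood. The stop crosses both lanes and is 22 mm tall. The carrier's front wall rests against it when fully home: carrier origin then at scanner y -85 mm, the rear wall's outer face at y -40 mm, still in the open 40 mm short of the hood.

How it is judged:
At the end, for the whole second after the job is handed in: The orange carrier is fully home against its end stop (within 10 mm), lying flat and in line in its lane (within 0.1 rad of level, 0.15 rad of straight), at rest; the green carrier is within 12 mm of where it was (y of carrier_orange in the frame of scanner below -0.075 m and z of carrier_orange in the frame of scanner between 0.025 and 0.036 m and angle between carrier_orange's own z axis and vertical below 0.1 rad and angle between the y axis of carrier_orange and the y axis of scanner, either way round below 0.15 rad and linear speed of carrier_orange below 0.02 m/s and distance of carrier_green from where it was at the start of the episode below 0.012 m); the robot touches nothing.
It fails at once if the green carrier was shifted (distance of carrier_green from where it was at the start of the episode above 0.012 m).
It also fails if it takes over 32 s, if anything falls off the work surface, if the arm or the gripper's body presses on something with over 40 N, if the wrist force passes 120 N, or if a joint passes its speed limit or range.

ROBOT

A 7-joint arm with a two-finger parallel gripper is mounted at the origin on the work surface. World frame = base frame: x ahead of the robot, y to its left, z up, the work surface at z = 0. Lengths are in m, angles in rad, forces in N, time in s.
With the tool pointing down it reaches from about 0.4 to 0.875 m from the base axis. Payload 19.3 kg.
Tool frame: the origin (TCP) lies at the very end of the fingers, on their centre line; the grasp point (between the pads) lies 19 mm behind it; z points along the fingers, y is the line along which they close (so a half turn about z gives the same grasp; the last joint's range is limited). The gripper opens to 85 mm and grips with 20 to 120 N. Pads are 22 mm wide; open, the fingers measure 114 mm over their backs; the gripper's body (76 mm by 85 mm) begins 54 mm behind the grasp point. The pads swing forward as they close: fully open they stand 13 mm farther back than shut.
Start: joints at [-1.213, 0.521, -0.036, 1.599, 0.021, 1.021, -0.113], TCP at [0.259, 0.569, 0.231] pointing down, gripper open.
Joint ranges: [-2.91, 2.91], [-0.3, 2.13], [-1.5, 1.42], [0.17, 2.43], [-1.26, 4.41], [0.16, 1.93], [-2.52, 2.52]. Speed limits (rad/s): [1.89, 1.89, 2.39, 2.39, 3.01, 3.01, 3.01].

INTERFACE

Orientations are given as [roll, pitch, yaw] about the fixed x, y, z axes, in that order (R = Rz(yaw) Ry(pitch) Rx(roll)).
In Python, from workcell import monitor, viewer, bot gives the robot as it stands.
- The arm moves only by the tool move_arm, never from a script. Its arguments are lists of equal length, an entry for each row: "gripper": the opening, from 0 (shut) to 1 (fully open); "linear": the shift along the tool's x, y, z in cm, a list of three; "twist": the turn about the tool's z in degrees. A call has 1 to 8 rows; each row shifts and turns the commanded pose from where the row before left it, along the tool's axes as they then stand; what a row does not reach is not made up. A row lasts 1/10 s, in which the tool goes at most 50 mm and 8.59 degrees, less where a joint would pass 70% of its speed; a pose out of reach is approached as far as the arm can. A call with a gripper value outside its range is refused whole. The fingers move at their own pace and stop on an object; "squeeze" is the grip in N (left out, the last holds). Time passes only in rows, so rows that do not move let the fingers close. It gives the time, the measured TCP pose, the force, the opening and the grip force at its end, in the units of the state.
- monitor.observe(): the state, without advancing time (a new reading comes with each control period).
- viewer.grab_frame(name): name is "side" or "top"; returns a dict with "img" (384x512x3 uint8, red, green, blue), "K" (3x3 intrinsics, pixels), "eye" and "rotation" of the camera in the world. Camera axes: x right, y up, looking along -z (the intrinsics and any distortion apply to the point x, -y, -z); pixel columns grow to the right and rows downward; lengths in m; the calibration is good to about 2 mm. A picture is of the moment at which its call begins. There is no depth.
- bot.job_done(): hands the job in; it is judged then, once.
The state is a dict: "clock": time; "qpos": joint angles; "qd": joint speeds; "joint_efforts": joint torques, N m; "position": TCP position; "tool_rot": TCP orientation; "force": force on the tool from outside, world axes, zero at the start; "moment": the same for the moment, N m; "grip_width": finger opening in m; "finger_force": force on a finger pad.
Only numpy, scipy, OpenCV 4.12 (cv2) and the standard library are available. Lean on these libraries where they do the work, as an engineer would, in place of code of your own. Each camera call takes 0.05 s, during which the arm holds its last target. There are 200 camera calls.

## Working session

There is one attempt and no reset: what is moved stays moved. The work goes in short steps, Python scripts to look and compute and a tool call to move; the robot and the scene stay as the last step left them, time stands still between calls to the robot, and variables do not carry over. Pictures are saved under pics/ and viewed, at most 10 in all, crops included, and the job is handed in when it is done.

Besides the shell and the picture viewer there is one more tool, called after "Call:" as name(argument=value, ...), one argument or row to a line, values as JSON. move_arm: Moves the arm, as the interface text tells. Its arguments: {"type":"object","properties":{"gripper":{"type":"array"},"linear":{"type":"array"},"twist":{"type":"array"},"squeeze":{"type":"number"}},"required":["gripper","linear","twist"]}

```bash
mkdir -p pics; python3 - <<'E'
from workcell import monitor, viewer, bot
import cv2,pickle
d={}
for n in("side","top"):
    f=viewer.grab_frame(n); d[n]=f
    cv2.imwrite(f"pics/{n}0.png",f["img"][:,:,::-1]); print(n,f["K"],f["eye"],f["rotation"],[k for k in f])
pickle.dump(d,open("f0.pkl","wb"))
s=monitor.observe();print(s["clock"],s["position"],s["tool_rot"],s["grip_width"])
E
```

```text
side [[476.74050568   0.         262.96204941]
 [  0.         476.74050568 197.36186989]
 [  0.           0.           1.        ]] [0.32189999 0.38035761 0.53155536] [ 7.55896200e-01  1.65844516e-04 -2.56108454e+00] ['img', 'K', 'eye', 'rotation']
top [[359.82169811   0.         261.18760052]
 [  0.         359.82169811 188.06597239]
 [  0.           0.           1.        ]] [ 0.43321794 -0.00201124  0.71292587] [ 0.18337144 -0.00760006 -1.58697984] ['img', 'K', 'eye', 'rotation']
0.1 [0.25920102 0.5683912  0.23080184] [-3.14060545e+00  7.24389455e-05  2.71381960e+00] 0.08567037460140088
```

View pics/side0.png

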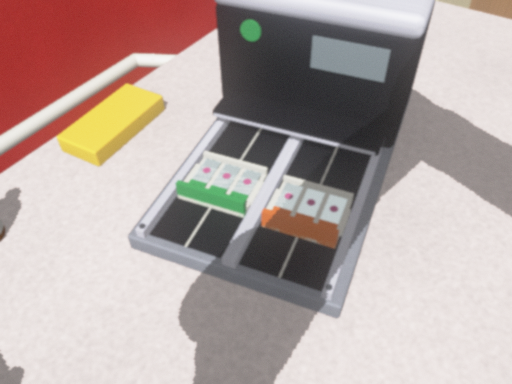

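View pics/top0.png

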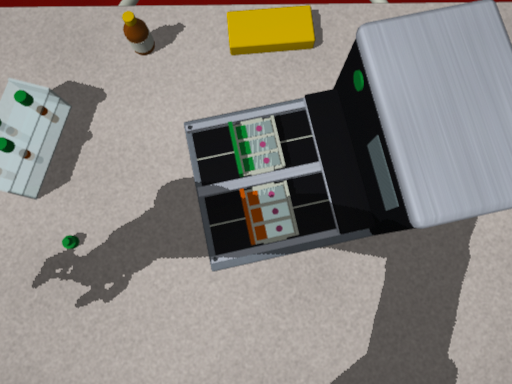

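The side view shows the orange carrier in the right lane with its wall around (300,225) and green in the left lane at (212,195). The top view shows the orange wall at about (249,217), green at (237,148), and the hood to the right. Next I'll make enlarged crops to pick corners.

```bash
python3 - <<'E'
import pickle,cv2,numpy as np
d=pickle.load(open("f0.pkl","rb"))
def crop(n,x,y,w,h,s,o):
    c=cv2.resize(d[n]["img"][y:y+h,x:x+w,::-1],None,fx=s,fy=s,interpolation=cv2.INTER_CUBIC)
    for i in range(0,w,20): cv2.putText(c,str(x+i),(i*s,10),0,.35,(0,255,255),1); c[::4,i*s]=(0,255,255)
    for i in range(0,h,20): cv2.putText(c,str(y+i),(0,i*s+4),0,.35,(0,255,255),1); c[i*s,::4]=(0,255,255)
    cv2.imwrite(o,c)
crop("side",120,100,260,200,3,"pics/side1.png")
crop("top",180,90,160,190,3,"pics/top1.png")
for n in d:
    im=d[n]["img"]; hsv=cv2.cvtColor(im,cv2.COLOR_RGB2HSV)
    m=cv2.inRange(hsv,(3,150,60),(14,255,255)); k,l,st,c=cv2.connectedComponentsWithStats(m)
    for i in range(1,k):
        if st[i,4]>60:
            p=np.argwhere(l==i)[:,::-1].astype(np.int32); print(n,st[i],c[i],cv2.boxPoints(cv2.minAreaRect(p)).round(1).tolist())
E
```

```text
side [ 52  68  96  68 879] [96.3447099  99.93174061] [[47.79999923706055, 126.0], [141.10000610351562, 61.5], [147.89999389648438, 71.30000305175781], [54.5, 135.8000030517578]]
side [262 208  17  17 142] [268.34507042 215.17605634] [[256.6000061035156, 218.39999389648438], [271.1000061035156, 201.89999389648438], [279.0, 208.89999389648438], [264.6000061035156, 225.39999389648438]]
top [124  24  19  19 189] [133.11111111  33.        ] [[124.0, 24.0], [142.0, 24.0], [142.0, 42.0], [124.0, 42.0]]
top [239 189  16  56 247] [246.77327935 216.00404858] [[238.39999389648438, 189.39999389648438], [243.1999969482422, 188.3000030517578], [255.60000610351562, 243.60000610351562], [250.8000030517578, 244.6999969482422]]
top [247 191  12  15 132] [252.73484848 197.72727273] [[246.6999969482422, 192.3000030517578], [256.5, 190.3000030517578], [259.0, 203.1999969482422], [249.1999969482422, 205.1999969482422]]
top [251 208  12  15 131] [256.41221374 214.78625954] [[250.3000030517578, 209.3000030517578], [259.8999938964844, 207.39999389648438], [262.5, 220.3000030517578], [252.8000030517578, 222.1999969482422]]
top [255 225  12  15 133] [260.21804511 232.17293233] [[254.10000610351562, 226.60000610351562], [263.70001220703125, 224.6999969482422], [266.29998779296875, 237.6999969482422], [256.70001220703125, 239.6999969482422]]
```

View pics/side1.png

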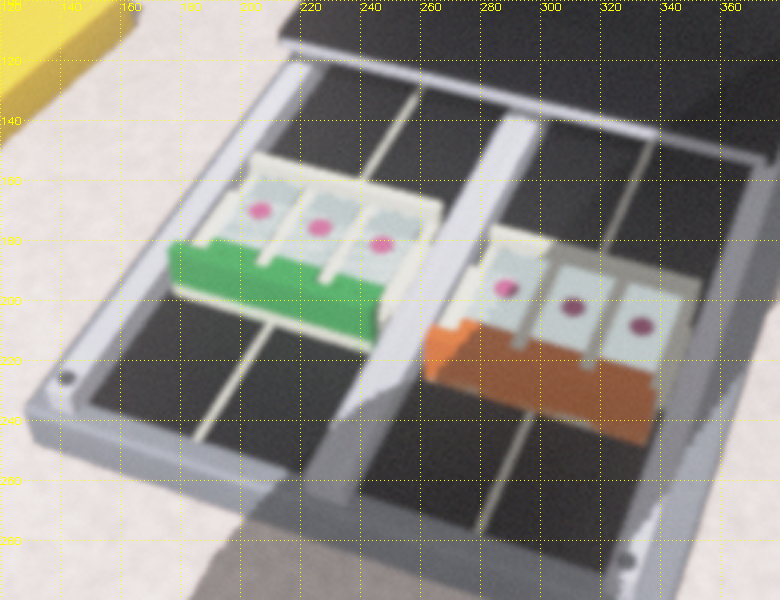

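View pics/top1.png

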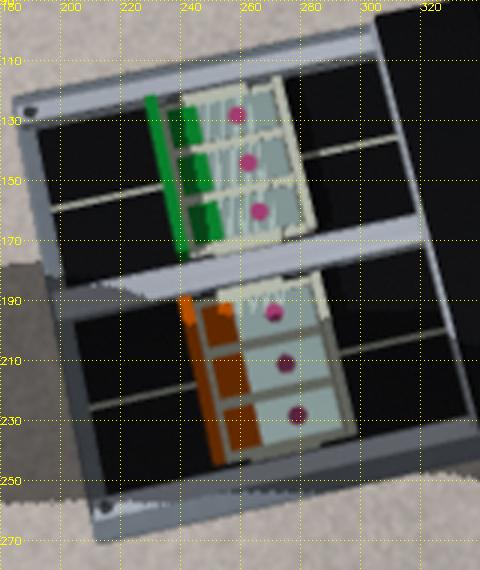

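Side view: the wall's outer-left top is near (262,210), right top near (338,230), with screws at (142,226) and (329,287). Top view: the wall's outer edge runs (240,189) to (251,245), with screws at (190,127) and (215,259).

```bash
cat >h.py <<'E'
import pickle,cv2,numpy as np
from scipy.spatial.transform import Rotation as R
def P(f):
    M=np.diag([1,-1,-1])@R.from_euler("xyz",f["rotation"]).as_matrix().T
    return f["K"]@np.c_[M,-M@np.array(f["eye"])]
def proj(f,X):
    q=P(f)@np.append(X,1); return q[:2]/q[2]
def tri(fs,ft,a,b):
    X=cv2.triangulatePoints(P(fs),P(ft),np.array(a,float).reshape(2,1),np.array(b,float).reshape(2,1))[:,0]; X=X[:3]/X[3]
    return X,np.linalg.norm(proj(fs,X)-a),np.linalg.norm(proj(ft,X)-b)
def onz(f,p,z):
    Rm=R.from_euler("xyz",f["rotation"]).as_matrix()
    v=Rm@(np.diag([1,-1,-1])@np.linalg.inv(f["K"])@np.array([p[0],p[1],1.])); e=np.array(f["eye"])
    return e+v*(z-e[2])/v[2]
E
python3 - <<'E'
from h import *
d=pickle.load(open("f0.pkl","rb"));s,t=d["side"],d["top"]
for n,a,b in [("screwL",(142,225.7),(189.8,127)),("screwR",(328.7,286.7),(215,258.7)),
 ("dot1",(288.7,195.7),(271.4,194)),("dot2",(310.4,202),(275,211)),("dot3",(333.3,208.7),(279,228)),
 ("wallL",(261.5,209.7),(239.8,188.8)),("wallR",(338,230),(251.2,245)),
 ("gdot1",(206.5,170),(258.7,128)),("gdot3",(247,181.4),(266.5,160.3))]:
    X,e,f=tri(s,t,a,b); print(n,X.round(4),round(e,1),round(f,1))
E
```

```text
screwL [0.68   0.1279 0.0444] 0.1 0.1
screwR [0.4275 0.0769 0.0461] 0.0 0.0
dot1 [ 0.5461 -0.0281  0.0421] 0.1 0.2
dot2 [ 0.5141 -0.034   0.0425] 0.3 0.4
dot3 [ 0.4819 -0.0409  0.0419] 0.2 0.2
wallL [0.5534 0.0306 0.0628] 0.2 0.3
wallR [0.4513 0.0108 0.0686] 0.4 0.5
gdot1 [ 0.6768 -0.0064  0.0417] 0.2 0.2
gdot3 [ 0.6123 -0.0201  0.0413] 0.1 0.2
```

Checks agree:
- The screws triangulate to z 44 to 46 mm, against the stated wall top of 44.
- The slide dots put the carrier at scanner x of about -66 mm.
- The scanner yaw is about 11.4°, and the pushed face is at scanner y of about +81 mm.

I'll turn the tool so its +x lies along scanner +y, then travel over.

Call:
move_arm(
  gripper=[0, 0, 0, 0, 0, 0, 0],
  linear=[
    [0, 0, 0],
    [0, 0, 0],
    [0, 0, 0],
    [0, 0, 0],
    [0, 0, 0],
    [0, 0, 0],
    [0, 0, 0],
  ],
  twist=[7.7, 7.7, 7.7, 7.7, 7.7, 7.7, 7.7],
)

```text
clock: 0.8
position: [0.2592, 0.5685, 0.231]
tool_rot: [-3.141, 0.001, 1.767]
force: [0.6, -0.3, -0.6]
grip_width: 0.0001
finger_force: 0.0
```

Call:
move_arm(
  gripper=[0, 0, 0, 0, 0, 0, 0, 0],
  linear=[
    [-4, 1, 0],
    [-4, 1, 0],
    [-4, 1, 0],
    [-4, 1, 0],
    [-4, 1, 0],
    [-4, 1, 0],
    [-4, 1, 0],
    [-4, 1, 0],
  ],
  twist=[0, 0, 0, 0, 0, 0, 0, 0],
)

```text
clock: 1.6
position: [0.4023, 0.2696, 0.2312]
tool_rot: [-3.141, 0.0, 1.773]
force: [1.5, 0.7, 0.1]
grip_width: 0.0001
finger_force: 0.0
```

Call:
move_arm(
  gripper=[0, 0, 0, 0, 0, 0, 0, 0],
  linear=[
    [-4, 0.9, 0],
    [-4, 0.9, 0],
    [-4, 0.9, 0],
    [-4, 0.9, 0],
    [-4, 0.8, 0],
    [-2.2, 0.4, 0],
    [0, 0, 0],
    [0, 0, 0],
  ],
  twist=[0, 0, 0, 0, 0, 0, 0, 0],
)

```text
clock: 2.4
position: [0.4934, 0.0634, 0.2311]
tool_rot: [-3.141, -0.0, 1.772]
force: [0.3, 1.2, 0.2]
grip_width: -0.0001
finger_force: 0.0
```

Call:
move_arm(
  gripper=[0, 0, 0, 0, 0, 0, 0],
  linear=[
    [-0.3, 0.1, 3.5],
    [0, 0, 3.5],
    [0, 0, 3.5],
    [0, 0, 3],
    [0, 0, 2],
    [0, 0, 0],
    [0, 0, 0],
  ],
  twist=[0, 0, 0, 0, 0, 0, 0],
)

```text
clock: 3.1
position: [0.495, 0.0614, 0.0767]
tool_rot: [-3.141, -0.0, 1.774]
force: [0.5, 0.0, 0.9]
grip_width: -0.0002
finger_force: 0.0
```

```bash
python3 - <<'E'
from workcell import monitor, viewer
from h import *
s=monitor.observe();print(s["position"],s["force"])
fs=[viewer.grab_frame(n) for n in("side","top")]
cv2.imwrite("pics/a.png",np.hstack([cv2.resize(f["img"][80:300,130:390,::-1],None,fx=1.5,fy=1.5,interpolation=2) for f in fs]))
E
```

```text
[0.49501033 0.06138522 0.07670539] [0.4614671  0.02532105 0.91435204]
```

View pics/a.png

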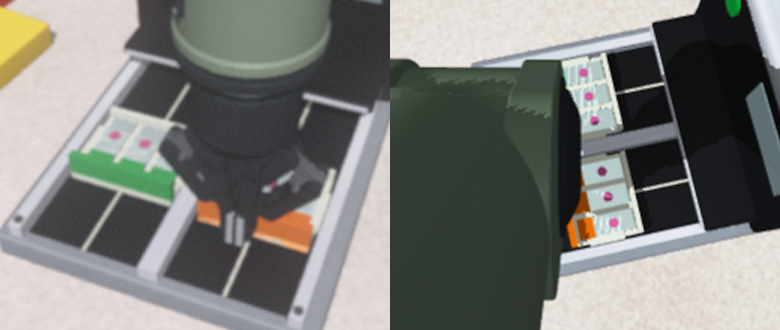

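Fingers (about (235,240) in the crop) are over the lane's centre line behind the orange wall, green untouched. I'll lower to push height and push.

Call:
move_arm(
  gripper=[0, 0, 0, 0, 0, 0, 0, 0],
  linear=[
    [0, 0, 1.5],
    [0, 0, 1.5],
    [0, 0, 0.5],
    [0, 0, 0],
    [-0.7, 0, 0],
    [-0.7, 0, 0],
    [-0.7, 0, 0],
    [0, 0, 0],
  ],
  twist=[0, 0, 0, 0, 0, 0, 0, 0],
)

```text
clock: 4.0
position: [0.4998, 0.0387, 0.0417]
tool_rot: [3.141, 0.0, 1.771]
force: [0.5, -0.1, -0.6]
grip_width: 0.0001
finger_force: 0.0
```

Call:
move_arm(
  gripper=[0, 0, 0, 0, 0, 0, 0, 0],
  linear=[
    [-0.5, 0, 0],
    [-0.5, 0, 0],
    [-0.5, 0, 0],
    [-0.5, 0, 0],
    [-0.5, 0, 0],
    [-0.5, 0, 0],
    [-0.5, 0, 0],
    [-0.5, 0, 0],
  ],
  twist=[0, 0, 0, 0, 0, 0, 0, 0],
)

```text
clock: 4.8
position: [0.5075, 0.0006, 0.0413]
tool_rot: [3.142, -0.0, 1.773]
force: [-1.2, 4.5, 3.0]
grip_width: -0.0
finger_force: 2.4
```

Call:
move_arm(
  gripper=[0, 0, 0, 0, 0, 0, 0, 0],
  linear=[
    [-0.7, 0, 0],
    [-0.7, 0, 0],
    [-0.7, 0, 0],
    [-0.7, 0, 0],
    [-0.7, 0, 0],
    [-0.7, 0, 0],
    [-0.7, 0, 0],
    [-0.7, 0, 0],
  ],
  twist=[0, 0, 0, 0, 0, 0, 0, 0],
)

```text
clock: 5.6
position: [0.5187, -0.0545, 0.0413]
tool_rot: [-3.142, 0.0, 1.773]
force: [-0.9, 5.2, 3.8]
grip_width: 0.0
finger_force: 2.4
```

Call:
move_arm(
  gripper=[0, 0, 0, 0, 0],
  linear=[
    [-0.4, 0, 0],
    [-0.4, 0, 0],
    [-0.4, 0, 0],
    [-0.4, 0, 0],
    [0, 0, 0],
  ],
  twist=[0, 0, 0, 0, 0],
)

```text
clock: 6.1
position: [0.5219, -0.0705, 0.0413]
tool_rot: [3.142, 0.001, 1.772]
force: [0.2, 1.1, -0.7]
grip_width: -0.0002
finger_force: 0.0
```

Call:
move_arm(
  gripper=[0, 0, 0, 0],
  linear=[
    [-0.4, 0, 0],
    [-0.4, 0, 0],
    [-0.4, 0, 0],
    [0, 0, 0],
  ],
  twist=[0, 0, 0, 0],
)

```text
clock: 6.5
position: [0.5244, -0.0823, 0.0413]
tool_rot: [3.142, 0.001, 1.772]
force: [-0.3, 0.9, 0.3]
grip_width: 0.0001
finger_force: 0.0
```

Call:
move_arm(
  gripper=[0, 0, 0, 0],
  linear=[
    [-0.2, 0, 0],
    [-0.2, 0, 0],
    [0, 0, 0],
    [0, 0, 0],
  ],
  twist=[0, 0, 0, 0],
)

```text
clock: 6.9
position: [0.5248, -0.0833, 0.0413]
tool_rot: [-3.141, -0.002, 1.775]
force: [-3.7, 13.6, 4.4]
grip_width: 0.0
finger_force: 6.6
```

Force rose to about 14 N with the motion stopped at scanner y of about -25 mm, where home was expected at about -29 mm. I'll back off, lift clear and check.

Call:
move_arm(
  gripper=[0, 0, 0, 0, 0, 0, 0, 0],
  linear=[
    [1, 0, 0],
    [2, 0, 0],
    [2, 0, 0],
    [0, 0, -3],
    [0, 0, -4],
    [0, 0, -4],
    [0, 0, -4],
    [0, 0, -3],
  ],
  twist=[0, 0, 0, 0, 0, 0, 0, 0],
)

```text
clock: 7.7
position: [0.5153, -0.0363, 0.2238]
tool_rot: [3.14, 0.0, 1.773]
force: [-0.8, -0.1, -0.7]
grip_width: 0.0001
finger_force: 0.0
```

Call:
move_arm(
  gripper=[0, 0, 0, 0, 0, 0, 0, 0],
  linear=[
    [4, -1, 0],
    [4, -1, 0],
    [4, -1, 0],
    [4, -1, 0],
    [4, -1, 0],
    [4, -1, 0],
    [4, -1, 0],
    [4, -1, 0],
  ],
  twist=[0, 0, 0, 0, 0, 0, 0, 0],
)

```text
clock: 8.5
position: [0.3713, 0.2626, 0.2215]
tool_rot: [3.141, -0.0, 1.773]
force: [0.8, -0.2, -0.0]
grip_width: -0.0001
finger_force: 0.0
```

Call:
move_arm(
  gripper=[0, 0, 0, 0, 0, 0],
  linear=[
    [4, -1, 0],
    [4, -1, 0],
    [4, -1, 0],
    [2, -0.5, 0],
    [0, 0, 0],
    [0, 0, 0],
  ],
  twist=[0, 0, 0, 0, 0, 0],
)

```text
clock: 9.1
position: [0.3099, 0.391, 0.2211]
tool_rot: [3.142, 0.001, 1.774]
force: [0.6, -0.1, 0.3]
grip_width: 0.0001
finger_force: 0.0
```

```bash
python3 - <<'E'
from workcell import monitor, viewer
from h import *
s=monitor.observe();print(s["position"],s["force"])
fs=[viewer.grab_frame(n) for n in("side","top")];pickle.dump(fs,open("f1.pkl","wb"))
cv2.imwrite("pics/b.png",np.hstack([cv2.resize(f["img"][80:300,130:390,::-1],None,fx=1.5,fy=1.5,interpolation=2) for f in fs]))
E
```

```text
[0.30986179 0.39101649 0.22112716] [ 0.58388885 -0.12917311  0.26903787]
```

View pics/b.png

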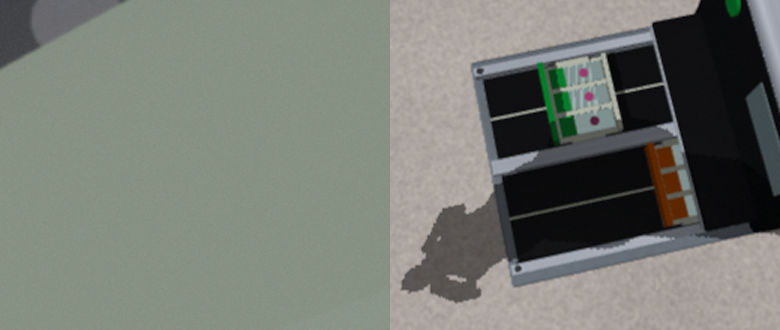

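The top view shows the orange wall moved to about (301,175)–(313,232), straight and next to the hood, with green unmoved. The arm blocks the side view. I'll measure from the top view.

```bash
python3 - <<'E'
from h import *
t0=pickle.load(open("f0.pkl","rb"))["top"];t1=pickle.load(open("f1.pkl","rb"))[1]
O=np.array([.5837,-.0456]);c,s=np.cos(.199),np.sin(.199);A=np.array([[c,s],[-s,c]])
def sc(f,p,z): return (A@(onz(f,p,z)[:2]-O)).round(4)
for n,f,ps,z in [("wall0",t0,[(239.8,188.8),(251.2,245)],.06),("wall1",t1,[(301.3,175.3),(312.7,232)],.06),
 ("deck corners",t0,[(184.3,123.5),(211.5,270)],.044),("hood edge",t0,[(305,95.5),(340,231)],.077)]:
    print(n,[sc(f,p,z) for p in ps])
def m(f,lo,hi,box):
    x,y,X,Y=box;k=cv2.inRange(cv2.cvtColor(f["img"],cv2.COLOR_RGB2HSV)[y:Y,x:X],lo,hi);p=np.argwhere(k);return p.mean(0)[::-1]+[x,y],len(p)
for f in(t0,t1): print(m(f,(45,120,40),(75,255,255),(220,110,260,180)))
# predicted wall outer top edge when home
for x in(-.118,-.014):
    print(proj(t1,np.append(O+A.T@[x,-.040],.06)).round(1))
E
```

```text
wall0 [array([-0.0146,  0.0806]), array([-0.1193,  0.0814])]
wall1 [array([-0.0139, -0.0363]), array([-0.1203, -0.0319])]
deck corners [array([0.1383, 0.1604]), array([-0.1472,  0.1613])]
hood edge [array([ 0.1315, -0.0763]), array([-0.1293, -0.0767])]
(array([240.69314642, 148.34267913]), 642)
(array([240.64193548, 147.56774194]), 620)
[316.7 229.8]
[303.3 174.9]
```

```bash
python3 -c "
from workcell import bot
print(bot.job_done())"
```

```text
the job is handed in; nothing more can be done
None
```

I pushed the orange carrier home against the end stop, left the green one where it was, moved the arm clear and handed the job in; the rear face measured about 34–38 mm past the scanner origin from the top camera only (40 mm is fully home, 30 mm the limit), and no verdict came back.

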